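# Pull the lathe's tool-rest before sanding

## Task

The bowl on the lathe is ready for sanding, so take the tool-rest away: its post may or may not still be clamped in the banjo - the lever's angle does not tell, so feel for it, and if it holds press the red-ball lever down to slacken it, without forcing it past its stop. Draw the post straight up out of the banjo without wrenching it, and hang the tool-rest in the free slot of the plywood rack, upright with its bar across the slot, leaving the spare rest that already hangs there alone.

Things in the scene. Friction and masses are not known exactly. Their poses are not given: they have to be found in the camera images.
- toolrest: The tool-rest, a steel T of 0.5 to 0.8 kg: a round post 25 mm in diameter, 95 mm long, and across its top a round grey bar 140 mm long (its own y) and 18 mm in diameter, its underside 95 mm and its centre 104 mm above the post's foot. Origin: centre of the post's foot; z up the post. It stands on the floor of the banjo's bore, 69 mm deep in it, and can turn there.
- toolrest_bar (a point): Centre of the tool-rest's bar, 104 mm above the post's foot, on the post's axis; axes as the tool-rest's.
- sleeve_mouth (a point): Centre of the mouth of the banjo's vertical bore (26.5 mm in diameter, 69 mm deep; sleeve 49 mm across outside), 174 mm above the bench. z up; x points across the lathe's bed, away from the robot, y along the bed to the headstock. The bed's top is 72 mm below. The bowl (160 mm across) hangs at least 110 mm away towards +y.
- lever: The black lock lever at the banjo's right, pointing to the robot. Origin: on its level pivot axis (along the sleeve mouth's y), 25 mm before, 40 mm right of and 27 mm below the sleeve's mouth. It is indexed on its shaft: tight it may stand from level to 1.1 rad above it, slack 0.9 rad lower, so its angle does not tell. While it holds, the post lifts 1 to 13 mm and then catches.
- lever_ball (a point): Centre of the red ball (28 mm in diameter) at the end of the black lock lever, 100 mm from the pivot. The lever points to the robot (-x) and swings in the upright plane through the pivot. Pressing the ball down slackens the lock (7 to 14 N; 0.9 rad from tight to a firm stop; lets go after about 0.75 rad); it stays where it is left.
- rack: Plywood rack, 360 mm wide (its y), shelf top 160 mm above the bench; closed at its back, 75 mm behind the slots' centres. Two U-slots 36 mm wide, 170 mm apart, open to the front (-x: shelf edge 39 mm before the slots' centres, blind end 26 mm behind). A rest hangs with post in the slot, its bar on the shelf along the rack's y. Origin on the bench under the midpoint of the slots.
- slot_left (a point): Centre of the +y slot at the shelf's top face, 160 mm above the bench; axes as the rack's.
- slot_right (a point): Centre of the -y slot at the shelf's top face; axes as the rack's.
- spare_rest: The spare rest, a curved brass-coloured round bar on a like post, hanging in one of the two slots. Origin: centre of its post's foot, 95 mm below the shelf's top.
Not all that is in view belongs to the job. Of the things like the toolrest, leave any that is turquoise; of the rest the smaller one is meant.

How it is judged:
By the outcome, as a careful person would: the job done as asked, in the order asked, and still so for the second after the job is handed in, with the robot touching nothing.
It also fails if it takes over 70 s, if anything falls off the work surface, if the arm or the gripper's body presses on something with over 40 N, if the wrist force passes 120 N, or if a joint passes its speed limit or range.

## Robot

A 6-joint arm with a two-finger parallel gripper is mounted at the origin on the work surface. World frame = base frame: x ahead of the robot, y to its left, z up, the work surface at z = 0. Lengths are in mm, angles in rad, forces in N, time in s.
With the tool pointing down it reaches from about 325 to 775 mm from the base axis. Payload 5.5 kg.
Tool frame: the origin (TCP) lies at the very end of the fingers, on their centre line; the grasp point (between the pads) lies 19 mm behind it (arm.grip_point_offset is the distance from the TCP to the grasp point, in mm); z points along the fingers, y is the line along which they close (so a half turn about z gives the same grasp; the last joint's range is limited). The gripper opens to 85 mm and grips with 20 to 120 N. Pads are 22 mm wide; open, the fingers measure 114 mm over their backs; the gripper's body (76 mm by 85 mm) begins 54 mm behind the grasp point. The pads swing forward as they close: fully open they stand 13 mm farther back than shut.
Start: joints at [1.259, 0.091, 1.231, -0, 1.82, -0.057], TCP at [151.235, 580.641, 231.275] pointing down, gripper open.
Joint ranges: [-2.87, 2.87], [-0.86, 2.18], [0.17, 2.46], [-1.51, 4.65], [0.06, 2.69], [-2.65, 2.65]. Speed limits (rad/s): [2.57, 2.57, 3.01, 3.14, 3.14, 3.14].

## Interface

Orientations are given as a unit quaternion [w, x, y, z].
In Python, from cell import arm gives the robot as it stands.
- The arm moves only by the shell command python3 -m jog 'ROWS' [OPENING]. ROWS is JSON, a list of rows, each a list of 4 numbers: the shift along the tool's x, y, z in m, then the turn about the tool's z in degrees. A call has 1 to 5 rows; each row shifts and turns the commanded pose from where the row before left it, along the tool's axes as they then stand; what a row does not reach is not made up. A row lasts 1/8 s, in which the tool goes at most 62.5 mm and 10.7 degrees, less where a joint would pass 70% of its speed; a pose out of reach is approached as far as the arm can. A call is refused whole if a number of a shift passes 0.0625 or a number of a turn 10.7, either way. A call with a gripper value outside its range is refused whole. OPENING is the closure in counts, from 0 (fully open) to 255 (shut), set as the call begins (- or left out, the last holds). The fingers move at their own pace and stop on an object; the grip force is fixed at half the most. Time passes only in rows, so rows that do not move let the fingers close. It gives the time, the measured TCP pose, the force, the opening and the grip force at its end, in the units of the state.
- arm.state(): the state, without advancing time (a new reading comes with each control period).
- arm.get_image(name): name is "side" or "top"; returns a dict with "image" (400x640x3 uint8, blue, green, red), "camera_matrix" (3x3 intrinsics, pixels), "view" (4x4, takes a point from world to camera coordinates). Camera axes: x right, y up, looking along -z (the intrinsics and any distortion apply to the point x, -y, -z); pixel columns grow to the right and rows downward; lengths in mm; the calibration is good to about 2 mm. A picture is of the moment at which its call begins. There is no depth.
- arm.close_job(): hands the job in; it is judged then, once.
The state is a dict: "time": time; "q": joint angles; "joint_velocities": joint speeds; "tau": joint torques, N m; "eef_pos": TCP position; "eef_rot": TCP orientation; "wrist_force": force on the tool from outside, world axes, zero at the start; "wrist_torque": the same for the moment, N m; "gripper_width": opening from 0.0 (shut) to 1.0 (fully open); "finger_force": force on a finger pad.
Only numpy, scipy, OpenCV 4.12 (cv2) and the standard library are available. Lean on these libraries where they do the work, as an engineer would, in place of code of your own. Each camera call takes 0.05 s, during which the arm holds its last target. There are 200 camera calls.

## Working session

There is one attempt and no reset: what is moved stays moved. The work goes in short steps, Python scripts to look and compute and a shell command to move; the robot and the scene stay as the last step left them, time stands still between calls to the robot, and variables do not carry over. Pictures are saved under pics/ and viewed, at most 10 in all, crops included, and the job is handed in when it is done.

```bash
mkdir -p pics; ls; python3 - <<'E'
from cell import arm
import cv2,json,numpy as np
for n in("side","top"):
    d=arm.get_image(n); cv2.imwrite(f"pics/{n}0.png",d["image"]); print(n,np.array(d["camera_matrix"]).tolist(),np.round(d["view"],4).tolist(),[k for k in d])
s=arm.state();print(s)
E
```

```text
pics
side [[476.71098285648367, 0.0, 319.9538891269603], [0.0, 476.71098285648367, 198.1564008309449], [0.0, 0.0, 1.0]] [[0.9474, -0.32, -0.0011, -422.9724], [0.1921, 0.5661, 0.8017, -267.3529], [-0.2559, -0.7597, 0.5978, -1501.4394], [0.0, 0.0, 0.0, 1.0]] ['image', 'camera_matrix', 'view']
top [[494.03094852497316, 0.0, 320.7848213027789], [0.0, 494.03094852497316, 199.59118203165443], [0.0, 0.0, 1.0]] [[0.0029, -1.0, -0.0006, 71.9423], [0.9825, 0.0027, 0.1862, -523.5856], [-0.1862, -0.0011, 0.9825, -1515.9942], [0.0, 0.0, 0.0, 1.0]] ['image', 'camera_matrix', 'view']
{'time': 0.1, 'q': array([ 1.25928471e+00,  9.18071368e-02,  1.23178678e+00, -7.49554317e-06,
        1.81981895e+00, -5.67051964e-02]), 'joint_velocities': array([-1.98992932e-03,  1.65575522e-05, -2.53898408e-03, -1.72253556e-03,
       -5.30619672e-04,  2.95776710e-03]), 'tau': array([ 1.96343615e-03, -4.60215104e+01, -4.19221079e+01, -7.06775131e-05,
        1.06369407e-02, -5.98073825e-05]), 'eef_pos': array([151.16102584, 580.37396372, 230.23780748]), 'eef_rot': array([-1.63041620e-04,  1.27059693e-01,  9.91894655e-01, -8.95390430e-04]), 'wrist_force': array([ 0.50694146, -0.3494841 ,  0.27716939]), 'wrist_torque': array([ 0.02428993,  0.01689032, -0.00832394]), 'finger_force': 0.0, 'gripper_width': 0.9980319918091579}
```

View pics/side0.png

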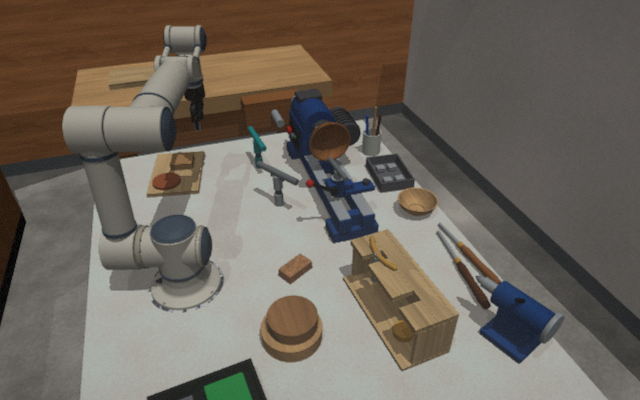

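View pics/top0.png

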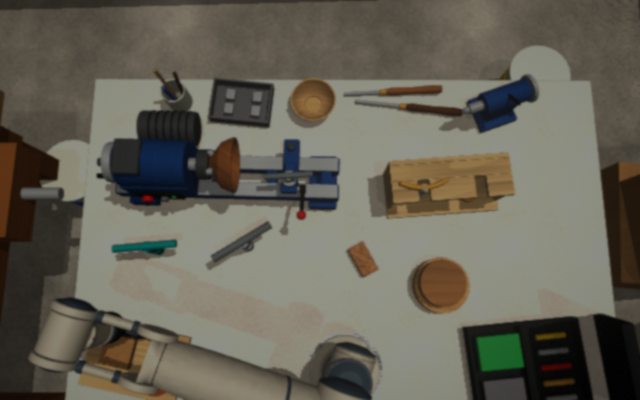

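The things that could be taken for the tool-rest, by top-picture pixel:
- turquoise T at (145,246), to be left
- larger grey T standing on the bench at (240,243)
- grey T in the banjo at (285,180), which is the smaller one and the one I want
- brass spare in the rack at (425,185), left slot, so the right slot at about (482,187) is free

Next, one close crop to check the choice.

```bash
python3 - <<'E'
import cv2,numpy as np
t=cv2.imread("pics/top0.png")[135:225,220:350]; s=cv2.imread("pics/side0.png")[140:240,250:390]
r=cv2.imread("pics/top0.png")[145:225,375:525]
R=lambda a,k:cv2.resize(a,None,fx=k,fy=k,interpolation=cv2.INTER_CUBIC)
a=np.zeros((600,800,3),np.uint8)
x=R(t,3);a[:x.shape[0],:x.shape[1]]=x      # k3 origin 0,0 (390x270)
y=R(s,2.8);a[:y.shape[0],400:400+y.shape[1]]=y #392x280
z=R(r,3.9);a[285:285+z.shape[0],:z.shape[1]]=z
cv2.imwrite("pics/c1.png",a)
E
```

```text
(no output)
```

View pics/c1.png

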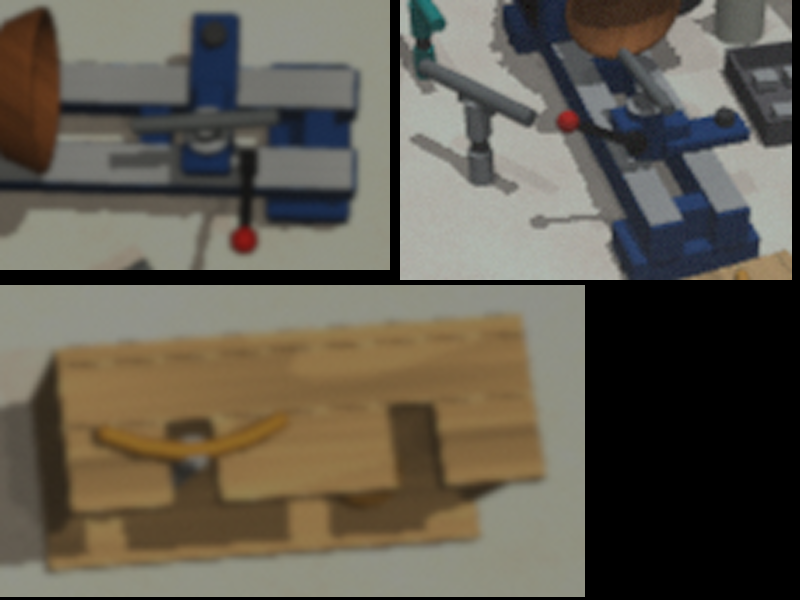

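```bash
cat > h.py <<'E'
import numpy as np
C={'side':(476.711,319.954,198.156,[[0.9474,-0.32,-0.0011,-422.9724],[0.1921,0.5661,0.8017,-267.3529],[-0.2559,-0.7597,0.5978,-1501.4394]]),
'top':(494.031,320.785,199.591,[[0.0029,-1.0,-0.0006,71.9423],[0.9825,0.0027,0.1862,-523.5856],[-0.1862,-0.0011,0.9825,-1515.9942]])}
def ray(n,u,v):
    f,cx,cy,V=C[n];V=np.array(V);R=V[:,:3];U,_,W=np.linalg.svd(R);R=U@W
    return -R.T@V[:,3], R.T@np.array([(u-cx)/f,-(v-cy)/f,-1])
def atz(n,u,v,z):
    o,d=ray(n,u,v);return np.round(o+d*(z-o[2])/d[2],1)
def tri(a,b):
    (o,d),(p,e)=ray('top',*a),ray('side',*b)
    s=np.linalg.lstsq(np.c_[d,-e],p-o,rcond=None)[0];A,B=o+d*s[0],p+e*s[1]
    return np.round((A+B)/2,1),round(np.linalg.norm(A-B),1)
def proj(n,P):
    f,cx,cy,V=C[n];c=np.array(V)@np.r_[P,1];return np.round([cx-f*c[0]/c[2],cy+f*c[1]/c[2]],1)
E
python3 - <<'E'
from h import *
T=lambda x,y:(220+x/3,135+y/3)
S=lambda x,y:(250+(x-400)/2.8,140+y/2.8)
R=lambda x,y:(375+x/3.9,145+(y-285)/3.9)
print('ball',tri(T(244,240),S(568,121)))
print('bar c',tri(T(205,121.5),S(647,82)))
print('bar end L/R z209',atz('top',*T(132,127),209),atz('top',*T(278,116),209))
print('bar side z209',atz('side',*S(625,55),209),atz('side',*S(668,108),209))
for n,p in dict(fl=(72,512),fr=(545,475),sl=(395,488),sr=(448,482),bl=(390,405),br=(433,403),sl2=(178,503),sr2=(220,500),bl2=(167,422),br2=(212,420)).items(): print(n,atz('top',*R(*p),160))
print('sleeve',atz('top',*T(207,135),174))
for n,p in dict(bl=(55,352),br=(525,315)).items(): print(n,atz('top',*R(*p),160))
E
```

```text
ball (array([452.7, 128.1, 196.5]), np.float64(4.0))
bar c (array([566.9, 166.2, 204.2]), np.float64(5.2))
bar end L/R z209 [557.5 236.  209. ] [568.7  96.7 209. ]
bar side z209 [562.4 227.1 209. ] [571.   98.4 209. ]
fl [ 492.2 -140.1  160. ]
fr [ 521.6 -498.   160. ]
sl [ 511.3 -384.2  160. ]
sr [ 516.  -424.4  160. ]
bl [ 575.6 -384.   160. ]
br [ 577.2 -416.8  160. ]
sl2 [ 499.3 -220.1  160. ]
sr2 [ 501.7 -251.8  160. ]
bl2 [ 561.8 -213.9  160. ]
br2 [ 563.5 -248.2  160. ]
sleeve [558.  166.7 174. ]
bl [ 616.5 -130.1  160. ]
br [ 646.8 -491.5  160. ]
```

```bash
cat >> h.py <<'E'
def Rt(s):
    from scipy.spatial.transform import Rotation as Q
    w,x,y,z=s['eef_rot'];return Q.from_quat([x,y,z,w]).as_matrix()
def to(P,axdeg=94.6):
    "tool-frame shift (mm) to P and turn (deg) to put tool x along axdeg"
    from cell import arm
    s=arm.state();R=Rt(s);d=R.T@(np.array(P)-s['eef_pos'])
    a=np.degrees(np.arctan2(R[1,0],R[0,0]));t=(a-axdeg+180)%360-180
    print('t',round(s['time'],2),'pos',np.round(s['eef_pos'],1),'shift',np.round(d,1),'turn',round(t,2),'tilt',np.round(R[:,2],3),'F',np.round(s['wrist_force'],1),'w',round(s['gripper_width'],3))
E
python3 -m jog '[[0,0,-0.02,10.1],[0,0,-0.02,10.1],[0,0,-0.02,10.1],[0,0,-0.02,10.1],[0,0,-0.02,10.1]]'
python3 -m jog '[[0,0,0,10.1],[0,0,0,10.1],[0,0,0,0]]'
python3 -c "
from h import *;to([563,166,330])"
```

```text
time: 0.72
eef_pos: [151.2, 580.5, 331.3]
eef_rot: [0.0, 0.54, 0.841, -0.001]
wrist_force: [-0.1, 0.7, -0.8]
gripper_width: 1.003
finger_force: 0.0
time: 1.1
eef_pos: [151.2, 580.6, 330.7]
eef_rot: [0.0, 0.677, 0.736, -0.0]
wrist_force: [-0.0, -0.1, -0.5]
gripper_width: 0.997
finger_force: 0.0
t 1.1 pos [151.2 580.6 330.7] shift [-447.6  375.7    0.9] turn 0.19 tilt [-0.    -0.001 -1.   ] F [-0.  -0.1 -0.5] w 0.997
```

```bash

python3 -m jog '[[-0.02,0.017,0,0],[-0.0428,0.0359,0,0],[-0.0428,0.0359,0,0],[-0.0428,0.0359,0,0],[-0.0428,0.0359,0,0]]' 90 >/dev/null
python3 -m jog '[[-0.0428,0.0359,0,0],[-0.0428,0.0359,0,0],[-0.0428,0.0359,0,0],[-0.0428,0.0359,0,0],[-0.0428,0.0359,0,0]]' >/dev/null
python3 -m jog '[[-0.0424,0.0356,0,0],[0,0,0,0],[0,0,0,0]]'
python3 - <<'E'
from h import *;to([563,166,330])
from cell import arm;import cv2
for n in('top','side'):
    d=arm.get_image(n)['image'];cv2.imwrite(f'pics/{n}1.png',d)
a=cv2.imread('pics/top1.png')[130:230,230:360];b=cv2.imread('pics/side1.png')[90:230,270:400]
o=np.zeros((600,800,3),np.uint8)
a=cv2.resize(a,None,fx=3,fy=3,interpolation=2);b=cv2.resize(b,None,fx=3,fy=3,interpolation=2)
o[:300,:390]=a;o[:420,400:790]=b;cv2.imwrite('pics/c2.png',o)
E
```

```text
time: 2.72
eef_pos: [562.2, 165.4, 330.9]
eef_rot: [-0.0, 0.677, 0.736, -0.0]
wrist_force: [-0.0, 0.0, -0.1]
gripper_width: 0.65
finger_force: 0.0
t 2.73 pos [562.2 165.4 330.9] shift [0.5 0.8 0.9] turn 0.22 tilt [-0.001  0.    -1.   ] F [-0.   0.  -0.1] w 0.65
```

View pics/c2.png

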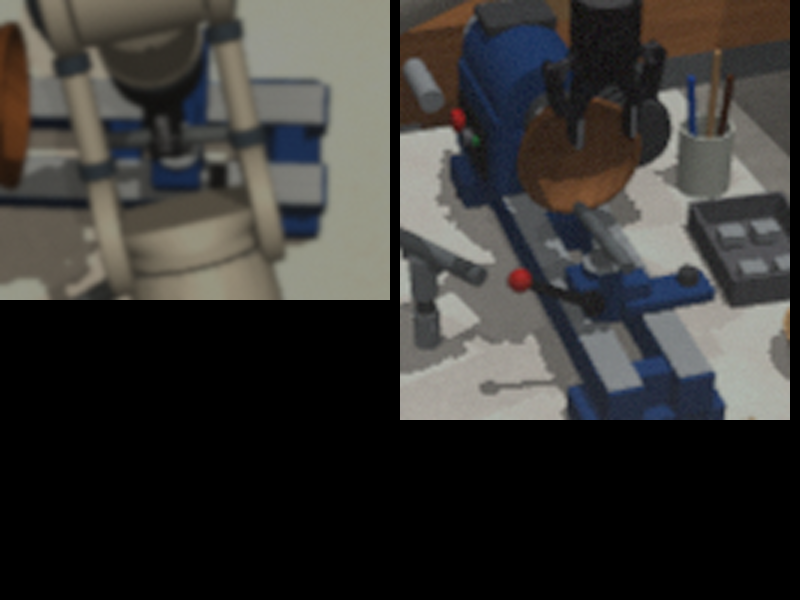

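The tips straddle about (337.7,137.7) in the side picture. The bar runs from about (329,159) to (350,179), with its centre at about (340,170), in front of the bowl. The ball is at (310,183). I'll compare these against the projections.

```bash
python3 - <<'E'
from h import *
print('tcp',proj('side',[562.2,165.4,331]),proj('side',[562.2,165.4,337]),proj('top',[562.2,165.4,337]))
for x in(558,563,568):
  print(x,[proj('side',[x-.08*s,166+s,209]) for s in(70,0,-70)],[proj('top',[x-.08*s,166+s,209]) for s in (70,0,-70)])
print(proj('side',[453,128,196.5]))
E
```

```text
tcp [337.  137.7] [337.1 136.1] [285.5 164.4]
558 [array([326.9, 158.9]), array([335.1, 168.8]), array([343.9, 179.4])] [array([264. , 179.1]), array([288.5, 177.2]), array([312.9, 175.4])]
563 [array([328.2, 158.6]), array([336.5, 168.5]), array([345.3, 179.1])] [array([264. , 177.4]), array([288.5, 175.5]), array([312.9, 173.7])]
568 [array([329.5, 158.4]), array([337.8, 168.3]), array([346.7, 178.8])] [array([264.1, 175.7]), array([288.5, 173.8]), array([312.9, 172. ])]
[309.5 183.3]
```

```bash

python3 -m jog '[[0.0,0.001,0.025,0],[0,0.001,0.04,0],[0,0,0.04,0],[0,0,0.0225,0],[0,0,0,0]]' 
python3 -m jog '[[0,0,0,0],[0,0,0,0],[0,0,0,0]]' 185
python3 -c "
from h import *;to([564,166,203])"
```

```text
time: 3.45
eef_pos: [562.7, 166.5, 201.9]
eef_rot: [-0.001, 0.676, 0.736, -0.002]
wrist_force: [0.4, -0.7, 0.3]
gripper_width: 0.645
finger_force: 0.0
time: 3.82
eef_pos: [564.7, 165.7, 205.1]
eef_rot: [0.001, 0.677, 0.736, 0.001]
wrist_force: [0.6, 0.2, -0.7]
gripper_width: 0.274
finger_force: 0.0
t 3.83 pos [564.7 165.7 205.1] shift [ 0.4 -0.7  2.1] turn 0.11 tilt [ 0.002  0.    -1.   ] F [ 0.6  0.2 -0.7] w 0.274
```

```bash

python3 -m jog '[[0,0,0,0],[0,0,0,0]]' 196
python3 -m jog '[[0,0,0,0],[0,0,0,0]]' 202
```

```text
time: 4.08
eef_pos: [564.5, 165.5, 203.9]
eef_rot: [0.0, 0.678, 0.735, 0.0]
wrist_force: [1.2, -0.6, -0.7]
gripper_width: 0.231
finger_force: 0.1
time: 4.32
eef_pos: [564.5, 165.5, 203.9]
eef_rot: [0.0, 0.678, 0.735, 0.0]
wrist_force: [0.3, 0.4, 0.6]
gripper_width: 0.21
finger_force: 2.9
```

```bash

python3 -m jog '[[0,0,0,0],[0,0,0,0]]' 255
python3 -m jog '[[0,0,-0.001,0],[0,0,-0.001,0],[0,0,-0.001,0],[0,0,0,0]]'
```

```text
time: 4.58
eef_pos: [564.5, 165.5, 204.2]
eef_rot: [0.0, 0.678, 0.735, 0.0]
wrist_force: [1.2, 1.0, 3.2]
gripper_width: 0.179
finger_force: 58.8
time: 5.08
eef_pos: [564.1, 165.4, 205.3]
eef_rot: [-0.001, 0.678, 0.736, -0.001]
wrist_force: [3.1, 0.7, -9.2]
gripper_width: 0.176
finger_force: 58.7
```

```bash

python3 -m jog '[[0,0,-0.001,0],[0,0,0,0],[0,0,0,0]]'
python3 -m jog '[[0,0,-0.001,0],[0,0,-0.001,0],[0,0,0,0]]'
```

```text
time: 5.45
eef_pos: [564.1, 165.5, 207.8]
eef_rot: [-0.0, 0.677, 0.736, -0.0]
wrist_force: [1.5, -0.7, -8.0]
gripper_width: 0.182
finger_force: 58.8
time: 5.82
eef_pos: [563.9, 165.5, 208.2]
eef_rot: [-0.001, 0.677, 0.736, -0.001]
wrist_force: [1.6, 0.7, -16.8]
gripper_width: 0.181
finger_force: 58.8
```

```bash

python3 -m jog '[[0,0,-0.001,0],[0,0,0,0]]'
python3 -c "
from cell import arm
for i in range(5): arm.get_image('top'); s=arm.state(); print(s['eef_pos'].round(1),s['wrist_force'].round(1))"
```

```text
time: 6.08
eef_pos: [563.8, 165.5, 208.5]
eef_rot: [-0.001, 0.677, 0.736, -0.002]
wrist_force: [1.6, 0.4, -26.2]
gripper_width: 0.179
finger_force: 58.8
[563.8 165.4 208.5] [  2.    0.8 -26. ]
[563.8 165.4 208.5] [  2.1   1.5 -25.6]
[563.8 165.4 208.5] [  2.3   0.7 -26.1]
[563.7 165.4 208.5] [  1.4   1.  -26.4]
[563.8 165.4 208.5] [  1.3   0.7 -25.9]
```

It catches after about 4 mm, with the force rising about 9 N per mm, so the post is clamped. I'll set it back down, let go and press the lever.

```bash

python3 -m jog '[[0,0,0.002,0],[0,0,0.002,0],[0,0,0.0015,0],[0,0,0.001,0],[0,0,0,0]]'
python3 -m jog '[[0,0,0,0],[0,0,0,0]]' 150
python3 -m jog '[[0,0,-0.01,0],[0,0,-0.04,0],[0,0,-0.04,0],[0,0,-0.02,0],[0,0,0,0]]' 90
python3 -c "
from h import *;to([453,128,300])"
```

```text
time: 6.95
eef_pos: [564.8, 165.6, 205.8]
eef_rot: [0.001, 0.678, 0.736, 0.001]
wrist_force: [-0.1, -0.3, -7.9]
gripper_width: 0.18
finger_force: 60.9
time: 7.2
eef_pos: [565.0, 165.7, 206.5]
eef_rot: [0.001, 0.678, 0.736, 0.002]
wrist_force: [-0.2, 0.5, 0.5]
gripper_width: 0.412
finger_force: 0.0
time: 7.82
eef_pos: [564.9, 165.6, 317.7]
eef_rot: [0.002, 0.678, 0.736, 0.002]
wrist_force: [-0.2, -1.0, -0.2]
gripper_width: 0.646
finger_force: 0.0
t 7.83 pos [564.9 165.6 317.7] shift [ -28.3 -114.7   17.1] turn 0.1 tilt [ 0.006  0.001 -1.   ] F [-0.2 -1.  -0.2] w 0.646
```

```bash

python3 -m jog '[[-0.0095,-0.038,0,0],[-0.0095,-0.0385,0,0],[-0.0095,-0.0385,0.01,0],[0,0,0.03,0],[0,0,0.03,0]]' 255
python3 -m jog '[[0,0,0.02,0],[0,0,0.007,0],[0,0,0,0]]'
python3 - <<'E'
from h import *;to([452.5,128.1,220])
from cell import arm;import cv2
for n in('top','side'):
    d=arm.get_image(n)['image'];cv2.imwrite(f'pics/{n}3.png',d)
a=cv2.imread('pics/top3.png')[150:240,250:350];b=cv2.imread('pics/side3.png')[120:230,260:370]
o=np.zeros((450,800,3),np.uint8)
a=cv2.resize(a,None,fx=4,fy=4,interpolation=2);b=cv2.resize(b,None,fx=3.6,fy=3.6,interpolation=2)
o[:360,:400]=a;o[:396,400:796]=b;cv2.imwrite('pics/c3.png',o)
print(proj('side',[452.5,128.1,220]))
E
```

```text
time: 8.45
eef_pos: [451.5, 127.5, 242.9]
eef_rot: [0.0, 0.678, 0.735, 0.0]
wrist_force: [-0.4, -0.2, 0.3]
gripper_width: 0.001
finger_force: 0.0
time: 8.82
eef_pos: [451.8, 127.6, 216.8]
eef_rot: [-0.0, 0.678, 0.736, -0.0]
wrist_force: [-0.2, 0.1, 0.4]
gripper_width: 0.001
finger_force: 0.0
t 8.82 pos [451.8 127.6 216.8] shift [ 0.4  0.7 -3.2] turn 0.1 tilt [-0.001 -0.    -1.   ] F [-0.2  0.1  0.4] w 0.001
[309.3 177.5]
```

View pics/c3.png

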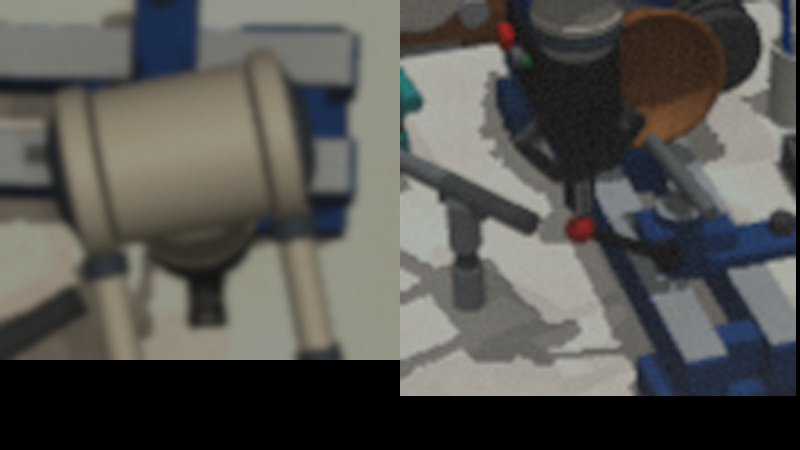

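The closed tips at side-crop (580,207) stand right above the red ball at (580,229), so I start pressing in small steps.

```bash

python3 -m jog '[[0,0,0.002,0],[0,0,0.001,0],[0,0,0,0]]'
python3 -m jog '[[0,0,0.002,0],[0,0,0,0]]'
python3 -m jog '[[0,0,0.002,0],[0,0,0,0]]'
python3 -m jog '[[0,0,0.002,0],[0,0,0,0]]'
```

```text
time: 9.3
eef_pos: [452.1, 127.7, 214.4]
eef_rot: [0.0, 0.678, 0.736, 0.0]
wrist_force: [-0.2, -0.2, 0.1]
gripper_width: 0.002
finger_force: 0.0
time: 9.55
eef_pos: [452.0, 127.7, 212.0]
eef_rot: [-0.0, 0.678, 0.736, -0.0]
wrist_force: [0.3, 0.3, -0.4]
gripper_width: 0.001
finger_force: 0.0
time: 9.8
eef_pos: [452.1, 127.7, 210.4]
eef_rot: [0.0, 0.678, 0.736, 0.0]
wrist_force: [0.4, 0.6, 1.3]
gripper_width: -0.002
finger_force: 0.2
time: 10.05
eef_pos: [452.1, 127.6, 209.7]
eef_rot: [0.001, 0.678, 0.735, 0.001]
wrist_force: [-2.4, -2.0, 6.5]
gripper_width: 0.002
finger_force: 3.3
```

```bash

python3 -m jog '[[0,-0.0025,0.005,0],[0,-0.0025,0.005,0],[0,-0.002,0.005,0],[0,-0.0018,0.005,0],[0,0,0,0]]'
python3 -m jog '[[0,-0.0015,0.005,0],[0,-0.001,0.005,0],[0,-0.001,0.005,0],[0,-0.0005,0.005,0],[0,0,0,0]]'
python3 -m jog '[[0,0,0.005,0],[0,0,0.005,0],[0,0,0.005,0],[0,0,0.005,0],[0,0,0,0]]'
```

```text
time: 10.68
eef_pos: [442.3, 127.2, 189.7]
eef_rot: [-0.0, 0.677, 0.736, 0.0]
wrist_force: [-4.3, 1.1, 7.4]
gripper_width: -0.001
finger_force: 3.9
time: 11.3
eef_pos: [438.6, 127.1, 169.1]
eef_rot: [-0.001, 0.677, 0.736, 0.0]
wrist_force: [-2.7, 2.1, 5.9]
gripper_width: -0.003
finger_force: 2.5
time: 11.92
eef_pos: [438.8, 127.1, 148.8]
eef_rot: [-0.001, 0.677, 0.736, 0.0]
wrist_force: [-2.8, 0.6, 3.0]
gripper_width: 0.001
finger_force: 1.8
```

```bash

python3 -m jog '[[0,0.0005,0.004,0],[0,0.0005,0.004,0],[0,0.001,0.003,0],[0,0,0,0]]'
python3 -m jog '[[0,0.0005,0.002,0],[0,0.0005,0.002,0],[0,0,0,0]]'
python3 -m jog '[[0,0.0005,0.002,0],[0,0,0,0]]'
```

```text
time: 12.42
eef_pos: [440.9, 127.0, 137.8]
eef_rot: [-0.0, 0.677, 0.736, -0.0]
wrist_force: [-3.7, -0.3, 4.1]
gripper_width: 0.003
finger_force: 2.2
time: 12.8
eef_pos: [441.9, 127.0, 133.8]
eef_rot: [-0.0, 0.677, 0.736, -0.0]
wrist_force: [-4.3, 0.6, 4.6]
gripper_width: -0.0
finger_force: 2.6
time: 13.05
eef_pos: [442.5, 127.1, 131.9]
eef_rot: [-0.0, 0.677, 0.736, 0.0]
wrist_force: [-3.7, -0.0, 6.0]
gripper_width: -0.004
finger_force: 2.7
```

```bash

python3 -m jog '[[0,0.0005,0.002,0],[0,0,0,0]]'
python3 -m jog '[[0,0,-0.01,0],[0,0,-0.04,0],[0,0,-0.05,0],[0,0,-0.05,0],[0,0,-0.03,0]]' 90
python3 -c "
from h import *;to([564.8,165.6,310])"
```

```text
time: 13.3
eef_pos: [443.0, 127.1, 129.9]
eef_rot: [-0.0, 0.677, 0.736, -0.0]
wrist_force: [-3.4, 0.8, 5.3]
gripper_width: -0.003
finger_force: 2.7
time: 13.92
eef_pos: [443.7, 126.9, 312.7]
eef_rot: [0.001, 0.678, 0.735, 0.002]
wrist_force: [0.3, 0.4, -0.6]
gripper_width: 0.643
finger_force: 0.0
t 13.93 pos [443.7 126.9 312.7] shift [ 28.6 123.8   3.2] turn 0.09 tilt [ 0.004  0.001 -1.   ] F [ 0.3  0.4 -0.6] w 0.643
```

```bash

python3 -m jog '[[0.01,0.042,0,0],[0.01,0.042,0,0],[0.0085,0.0395,0,0],[0,0,0,0]]' 
python3 -m jog '[[0,0,0.04,0],[0,0,0.04,0],[0,0,0.028,0],[0,0,0,0],[0,0,0,0]]'
python3 -m jog '[[0,0,0,0],[0,0,0,0],[0,0,0,0]]' 202
python3 -c "
from h import *;to([564.8,165.6,204.5])"
```

```text
time: 14.42
eef_pos: [565.9, 165.9, 306.0]
eef_rot: [-0.001, 0.678, 0.736, -0.002]
wrist_force: [0.2, -0.4, -0.9]
gripper_width: 0.645
finger_force: 0.0
time: 15.05
eef_pos: [564.3, 165.4, 203.5]
eef_rot: [0.001, 0.678, 0.735, 0.001]
wrist_force: [-0.6, 0.7, -0.3]
gripper_width: 0.646
finger_force: 0.0
time: 15.42
eef_pos: [564.6, 165.6, 202.6]
eef_rot: [0.001, 0.678, 0.735, 0.001]
wrist_force: [0.5, 0.3, 3.1]
gripper_width: 0.207
finger_force: 3.0
t 15.43 pos [564.6 165.6 202.6] shift [ 0.   0.2 -1.9] turn 0.1 tilt [ 0.002  0.    -1.   ] F [0.5 0.3 3.1] w 0.207
```

```bash

python3 -m jog '[[0,0,-0.001,0],[0,0,0,0],[0,0,0,0]]' 255
python3 -m jog '[[0,0,-0.002,0],[0,0,-0.002,0],[0,0,-0.002,0],[0,0,0,0]]'
python3 -m jog '[[0,0,-0.002,0],[0,0,0,0]]'
python3 -m jog '[[0,0,-0.002,0],[0,0,0,0]]'
```

```text
time: 15.8
eef_pos: [564.4, 165.5, 202.8]
eef_rot: [0.0, 0.678, 0.735, 0.001]
wrist_force: [2.5, 0.6, 4.1]
gripper_width: 0.182
finger_force: 59.1
time: 16.3
eef_pos: [563.8, 165.4, 206.5]
eef_rot: [-0.001, 0.678, 0.736, -0.001]
wrist_force: [4.7, 0.7, -10.4]
gripper_width: 0.18
finger_force: 58.7
time: 16.55
eef_pos: [563.7, 165.5, 210.2]
eef_rot: [-0.0, 0.677, 0.736, -0.0]
wrist_force: [1.9, 1.1, -9.5]
gripper_width: 0.18
finger_force: 58.9
time: 16.8
eef_pos: [563.8, 165.4, 212.8]
eef_rot: [-0.0, 0.677, 0.736, -0.0]
wrist_force: [0.8, 0.3, -6.9]
gripper_width: 0.181
finger_force: 59.1
```

```bash

python3 -m jog '[[0,0,-0.003,0],[0,0,-0.003,0],[0,0,-0.003,0],[0,0,0,0]]'
python3 -m jog '[[0,0,-0.004,0],[0,0,-0.004,0],[0,0,-0.004,0],[0,0,-0.004,0],[0,0,0,0]]'
python3 -m jog '[[0,0,-0.005,0],[0,0,-0.005,0],[0,0,-0.005,0],[0,0,-0.005,0],[0,0,0,0]]'
python3 -c "
from h import *;to([564.4,165.5,285])"
```

```text
time: 17.3
eef_pos: [564.1, 165.5, 221.8]
eef_rot: [0.0, 0.677, 0.736, 0.0]
wrist_force: [0.1, -0.2, -8.1]
gripper_width: 0.182
finger_force: 59.1
time: 17.92
eef_pos: [564.2, 165.5, 237.9]
eef_rot: [0.0, 0.678, 0.736, 0.0]
wrist_force: [0.3, -0.3, -7.9]
gripper_width: 0.178
finger_force: 59.1
time: 18.55
eef_pos: [564.3, 165.5, 258.1]
eef_rot: [0.0, 0.678, 0.736, 0.0]
wrist_force: [-0.7, 0.8, -8.3]
gripper_width: 0.185
finger_force: 59.1
t 18.55 pos [564.3 165.5 258.1] shift [ -0.    0.2 -26.9] turn 0.1 tilt [ 0.001  0.    -1.   ] F [-0.7  0.8 -8.3] w 0.185
```

```bash

python3 -m jog '[[0,0,-0.006,0],[0,0,-0.006,0],[0,0,-0.006,0],[0,0,-0.008,0],[0,0,-0.01,0]]'
python3 -m jog '[[0,0,-0.008,0],[0,0,-0.008,0],[0,0,0,0]]'
python3 -c "
from h import *;to([551.5,-401.7,310])"
```

```text
time: 19.18
eef_pos: [564.0, 165.5, 293.8]
eef_rot: [-0.0, 0.678, 0.736, -0.0]
wrist_force: [0.3, -0.2, -10.2]
gripper_width: 0.179
finger_force: 59.0
time: 19.55
eef_pos: [564.3, 165.6, 310.4]
eef_rot: [0.0, 0.677, 0.736, 0.001]
wrist_force: [-1.0, -0.2, -7.1]
gripper_width: 0.178
finger_force: 59.2
t 19.55 pos [564.3 165.6 310.4] shift [-5.643e+02 -5.930e+01  2.000e-01] turn 0.1 tilt [ 0.002  0.    -1.   ] F [-1.  -0.2 -7.1] w 0.178
```

```bash

python3 -m jog '[[-0.016,-0.0015,0,0],[-0.03,-0.0035,0,0],[-0.042,-0.0045,0,0],[-0.042,-0.0045,0,0],[-0.042,-0.0045,0,0]]' >/dev/null
python3 -m jog '[[-0.042,-0.0045,0,0],[-0.042,-0.0045,0,0],[-0.042,-0.0045,0,0],[-0.042,-0.0045,0,0],[-0.042,-0.0045,0,0]]' >/dev/null
python3 -m jog '[[-0.042,-0.0045,0,0],[-0.042,-0.0045,0,0],[-0.042,-0.0045,0,0],[-0.042,-0.0045,0,0],[-0.0143,-0.0008,0,0]]' >/dev/null
python3 -m jog '[[0,0,0,0],[0,0,0,0],[0,0,0,0]]'
python3 - <<'E'
from h import *;to([551.5,-401.7,310])
from cell import arm;import cv2
for n in('top','side'):
    d=arm.get_image(n)['image'];cv2.imwrite(f'pics/{n}4.png',d)
a=cv2.imread('pics/top4.png')[130:230,380:540];b=cv2.imread('pics/side4.png')[200:365,330:470]
o=np.zeros((580,800,3),np.uint8)
a=cv2.resize(a,None,fx=2.25,fy=2.25,interpolation=2);b=cv2.resize(b,None,fx=3,fy=3,interpolation=2)
o[:a.shape[0],:a.shape[1]]=a;o[:b.shape[0],370:370+b.shape[1]]=b;cv2.imwrite('pics/c4.png',o)
E
```

```text
time: 21.8
eef_pos: [551.0, -400.6, 309.9]
eef_rot: [0.0, 0.677, 0.736, 0.0]
wrist_force: [0.1, -0.1, -7.8]
gripper_width: 0.183
finger_force: 59.3
t 21.8 pos [ 551.  -400.6  309.9] shift [-1.2  0.4 -0.1] turn 0.19 tilt [ 0.001 -0.    -1.   ] F [ 0.1 -0.1 -7.8] w 0.183
```

View pics/c4.png

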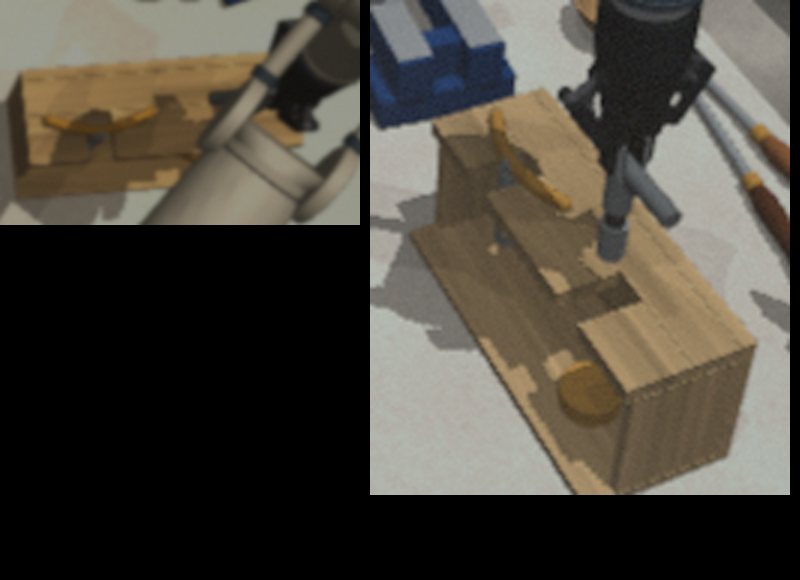

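```bash
python3 - <<'E'
from h import *
S=lambda x,y:(330+(x-370)/3,200+y/3)
for n,p in dict(bl=(610,275),br=(640,298),fr=(580,325),fl=(556,292),corner_fr=(625,391),back_r=(755,343)).items(): print(n,atz('side',*S(*p),160))
print('disc',atz('side',*S(590,390),30),'foot tri z',atz('side',*S(613,243),212),atz('side',*S(613,262),212))
print('bar ends',atz('side',*S(622,155),314),atz('side',*S(672,213),314))
E
```

```text
bl [ 568.2 -383.7  160. ]
br [ 580.6 -415.7  160. ]
fr [ 518. -426.  160.]
fl [ 514.7 -386.2  160. ]
corner_fr [ 522.  -499.6  160. ]
back_r [ 648.3 -490.5  160. ]
disc [ 554.  -402.8   30. ] foot tri z [ 560.  -392.5  212. ] [ 550. -412.  212.]
bar ends [ 556.1 -390.9  314. ] [ 562.1 -461.9  314. ]
```

```bash

python3 -m jog '[[-0.001,0.0005,0.01,0],[0,0,0.015,0],[0,0,0.012,0],[0,0,0,0],[0,0,0,0]]'
python3 - <<'E'
from h import *;to([551.5,-401.7,310])
from cell import arm;import cv2
print('disc top-left', [ (z,atz('top',469.4,200,z),atz('side',403.3,330,z)) for z in (15,40,65)])
print('foot pred',proj('side',[551.5,-401.7,175]))
d=arm.get_image('side')['image'];cv2.imwrite('pics/side5.png',d)
b=d[225:325,360:460];cv2.imwrite('pics/c5.png',cv2.resize(b,None,fx=6,fy=6,interpolation=2))
E
```

```text
time: 22.52
eef_pos: [551.3, -402.8, 272.7]
eef_rot: [0.0, 0.678, 0.736, 0.0]
wrist_force: [0.2, -0.5, -7.9]
gripper_width: 0.178
finger_force: 59.2
t 22.52 pos [ 551.3 -402.8  272.7] shift [  1.1   0.3 -37.3] turn 0.1 tilt [ 0. -0. -1.] F [ 0.2 -0.5 -7.9] w 0.178
disc top-left [(15, array([ 529.8, -407.7,   15. ]), array([ 560.7, -392.7,   15. ])), (40, array([ 525.1, -400.1,   40. ]), array([ 549.4, -409.4,   40. ])), (65, array([ 520.4, -392.4,   65. ]), array([ 538.2, -426.1,   65. ]))]
foot pred [408.1 294.3]
```

View pics/c5.png

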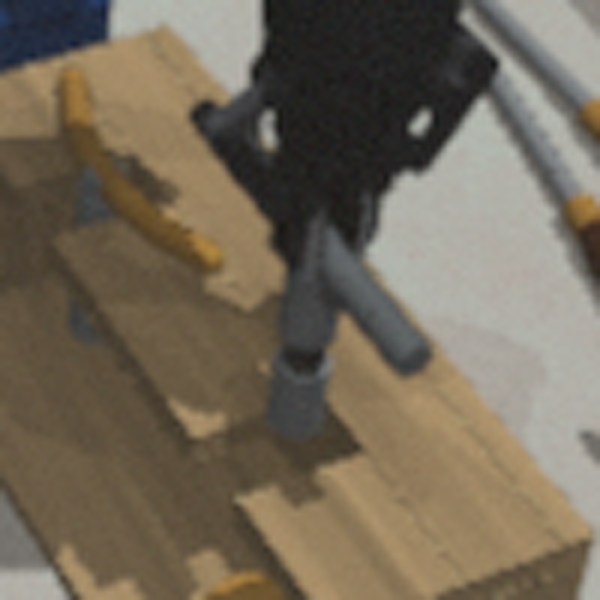

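```bash
python3 - <<'E'
from h import *
P=lambda x,y:(360+x/6,225+y/6)
for n,p in dict(br=(360,452),fr=(240,498),fl=(205,440)).items(): print(n,atz('side',*P(*p),160))
c,s=np.cos(.08),np.sin(.08);R=np.array([[c,-s],[s,c]])
for n,q in dict(br=(26,-18),fr=(-39,-18),fl=(-39,18),bl=(26,18)).items():
    w=R@q+[551.5,-401.7];print(n,w.round(1),(proj('side',[*w,160])-[360,225])*6)
for f in [(551.3,-402.8),(555,-402.8),(555,-406),(551,-406)]:
  print(f,[(proj('side',[f[0]+12.5*np.cos(a),f[1]+12.5*np.sin(a),175])-[360,225])*6 for a in (-1.25,1.9,-1.9)])
E
```

```text
br [ 579.  -418.7  160. ]
fr [ 518.5 -425.1  160. ]
fl [ 518.5 -391.1  160. ]
br [ 578.9 -417.6] [358.2 450. ]
fr [ 514.1 -422.8] [228.  496.8]
fl [ 511.2 -386.9] [185.4 437.4]
bl [ 576.  -381.7] [313.8 392.4]
(551.3, -402.8) [array([310.2, 435. ]), array([268.2, 400.2]), array([293.4, 439.8])]
(555, -402.8) [array([318. , 433.2]), array([276. , 397.8]), array([301.2, 437.4])]
(555, -406) [array([321.6, 438.6]), array([279. , 403.2]), array([304.8, 442.8])]
(551, -406) [array([313.2, 441. ]), array([271.2, 405.6]), array([296.4, 445.2])]
```

The foot at about (410,295) hangs within 3 mm of the slot's middle. Lowering in steps while watching the force.

```bash

python3 -m jog '[[0,-0.002,0.005,0],[0,0,0.006,0],[0,0,0.006,0],[0,0,0.006,0],[0,0,0,0]]'
python3 -m jog '[[0,0,0.007,0],[0,0,0.007,0],[0,0,0.007,0],[0,0,0.007,0],[0,0,0,0]]'
python3 -m jog '[[0,0,0.008,0],[0,0,0.008,0],[0,0,0.008,0],[0,0,0.008,0],[0,0,0,0]]'
python3 -c "
from h import *;to([551.5,-401.7,164])"
```

```text
time: 23.2
eef_pos: [549.1, -402.8, 248.1]
eef_rot: [-0.001, 0.678, 0.736, -0.0]
wrist_force: [-0.1, -0.6, -5.9]
gripper_width: 0.185
finger_force: 59.3
time: 23.82
eef_pos: [549.0, -402.7, 220.0]
eef_rot: [-0.001, 0.678, 0.736, -0.0]
wrist_force: [0.0, -0.4, -8.0]
gripper_width: 0.18
finger_force: 59.3
time: 24.45
eef_pos: [548.9, -402.6, 187.8]
eef_rot: [-0.001, 0.678, 0.736, -0.0]
wrist_force: [-0.3, 0.3, -7.2]
gripper_width: 0.184
finger_force: 59.3
t 24.45 pos [ 548.9 -402.6  187.8] shift [ 0.7  2.7 23.8] turn 0.1 tilt [-0.002  0.001 -1.   ] F [-0.3  0.3 -7.2] w 0.184
```

```bash

python3 -m jog '[[0,0,0.006,0],[0,0,0.006,0],[0,0,0.004,0],[0,0,0.002,0],[0,0,0,0]]'
python3 -m jog '[[0,0,0.002,0],[0,0,0,0]]'
python3 -m jog '[[0,0,0.002,0],[0,0,0,0]]'
python3 -m jog '[[0,0,0.001,0],[0,0,0,0]]'
```

```text
time: 25.08
eef_pos: [549.2, -402.9, 171.1]
eef_rot: [-0.0, 0.678, 0.736, 0.0]
wrist_force: [-0.2, -0.7, -7.0]
gripper_width: 0.182
finger_force: 59.3
time: 25.32
eef_pos: [549.3, -402.9, 169.2]
eef_rot: [-0.0, 0.678, 0.736, -0.0]
wrist_force: [0.2, 0.3, -7.8]
gripper_width: 0.18
finger_force: 59.3
time: 25.58
eef_pos: [549.2, -402.9, 167.0]
eef_rot: [-0.0, 0.678, 0.736, -0.0]
wrist_force: [0.8, -0.3, -8.7]
gripper_width: 0.183
finger_force: 59.3
time: 25.82
eef_pos: [549.3, -402.9, 166.2]
eef_rot: [-0.0, 0.677, 0.736, -0.0]
wrist_force: [0.8, 0.3, -8.1]
gripper_width: 0.179
finger_force: 59.3
```

```bash

python3 -m jog '[[0,0,0.001,0],[0,0,0,0]]'
python3 -m jog '[[0,0,0.001,0],[0,0,0,0]]'
python3 -m jog '[[0,0,0.001,0],[0,0,0,0]]'
```

```text
time: 26.08
eef_pos: [549.2, -402.9, 165.1]
eef_rot: [-0.0, 0.678, 0.736, -0.0]
wrist_force: [0.7, -0.2, -8.4]
gripper_width: 0.178
finger_force: 59.3
time: 26.32
eef_pos: [549.2, -402.9, 164.1]
eef_rot: [-0.0, 0.678, 0.736, -0.0]
wrist_force: [0.7, -0.0, -7.4]
gripper_width: 0.183
finger_force: 59.3
time: 26.58
eef_pos: [549.3, -403.0, 163.4]
eef_rot: [0.0, 0.678, 0.736, -0.0]
wrist_force: [-0.5, 0.3, -7.9]
gripper_width: 0.183
finger_force: 59.6
```

```bash

python3 -m jog '[[0,0,0.001,0],[0,0,0,0]]'
python3 -m jog '[[0,0,0.001,0],[0,0,0,0]]'
```

```text
time: 26.82
eef_pos: [549.3, -403.0, 163.3]
eef_rot: [0.001, 0.678, 0.736, -0.0]
wrist_force: [-1.1, 0.9, -2.6]
gripper_width: 0.182
finger_force: 59.8
time: 27.08
eef_pos: [549.4, -403.0, 163.2]
eef_rot: [0.001, 0.677, 0.736, 0.0]
wrist_force: [-3.9, 3.5, 6.2]
gripper_width: 0.178
finger_force: 60.5
```

Seated on the shelf: the weight has gone off the wrist. Releasing and backing off.

```bash

python3 -m jog '[[0,0,-0.001,0],[0,0,0,0],[0,0,0,0],[0,0,0,0]]' 150
python3 -m jog '[[0,0,-0.01,0],[0,0,-0.03,0],[0,0,-0.04,0],[0,0,-0.04,0],[0,0,-0.03,0]]'
python3 -m jog '[[0,-0.04,-0.02,0],[0,-0.05,0,0],[0,-0.05,0,0],[0,-0.04,0,0],[0,0,0,0]]'
python3 - <<'E'
from cell import arm;import cv2,numpy as np
a=arm.get_image('top')['image'][130:230,370:530];b=arm.get_image('side')['image'][200:365,330:470]
o=np.zeros((580,800,3),np.uint8)
a=cv2.resize(a,None,fx=2.25,fy=2.25,interpolation=2);b=cv2.resize(b,None,fx=3,fy=3,interpolation=2)
o[:a.shape[0],:a.shape[1]]=a;o[:b.shape[0],370:370+b.shape[1]]=b;cv2.imwrite('pics/c6.png',o)
E
```

```text
time: 27.58
eef_pos: [549.3, -403.0, 162.0]
eef_rot: [-0.0, 0.677, 0.736, 0.0]
wrist_force: [0.8, -0.2, 0.3]
gripper_width: 0.415
finger_force: 0.0
time: 28.2
eef_pos: [549.3, -402.9, 315.7]
eef_rot: [0.002, 0.677, 0.736, 0.0]
wrist_force: [-0.1, 0.4, -0.2]
gripper_width: 0.413
finger_force: 0.0
time: 28.82
eef_pos: [367.8, -418.1, 334.5]
eef_rot: [0.002, 0.679, 0.734, -0.0]
wrist_force: [0.5, -0.2, 0.5]
gripper_width: 0.414
finger_force: 0.0
```

View pics/c6.png

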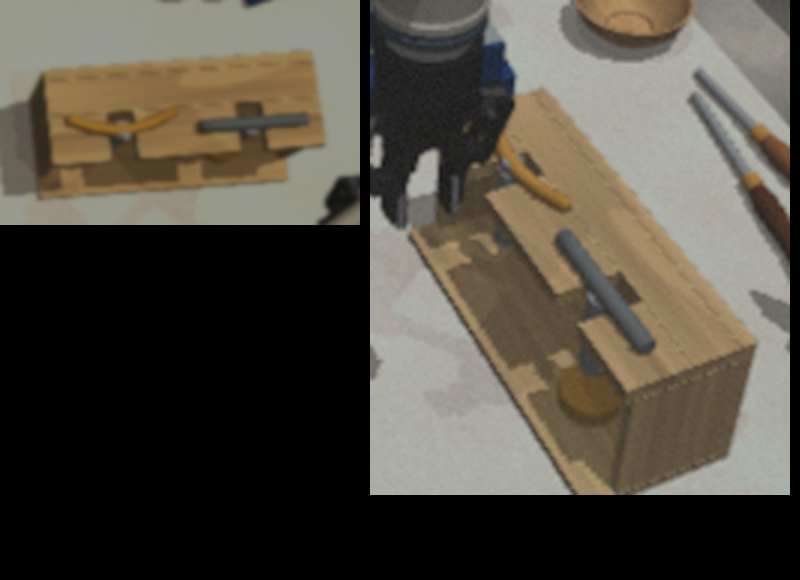

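The rest hangs in the right slot. In the top crop its bar spans (198,127) to (308,119), across the slot and flat on the shelf. The spare at (123,125) hasn't moved and the robot is clear.

```bash
python3 -c "
from cell import arm
print(arm.close_job())"
```

```text
the job is handed in; nothing more can be done
None
```

I handed the job in after about 29 s: the post was clamped, so I pressed the red-ball lever down to slacken it, drew the tool-rest straight up, and hung it in the free right-hand slot with its bar across the slot and the spare untouched.

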